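# Box a carton into the labelling jig with the indexed pusher

### The arm

A 6-joint arm with a two-finger parallel gripper is mounted at the origin on the work surface. World frame = base frame: x ahead of the robot, y to its left, z up, the work surface at z = 0. Lengths are in m, angles in rad, forces in N, time in s.
With the tool pointing down it reaches from about 0.4 to 0.825 m from the base axis. Payload 7 kg.
Tool frame: the origin (TCP) lies on the mounting face of the last link; the fingertips stand 178 mm ahead of it and the grasp point (between the pads) lies 159 mm ahead of it; z points along the fingers, y is the direction in which the jaws open and shut (so a half turn about z gives the same grasp; the last joint's range is limited). The gripper opens to 88 mm and grips with 3 to 60 N. Pads are 19 mm wide; open, the fingers measure 130 mm over their backs; the gripper's body (78 mm by 193 mm) begins 47 mm behind the grasp point.
Start: joints at [-0.841, 0.359, 0.012, 0, -1.224, -0.288], TCP at [0.289, -0.61, 0.405] pointing down, gripper open.
Joint ranges: [-3.07, 3.07], [-1.43, 2.12], [-1.02, 1.25], [-3.03, 1.67], [-3.05, -0], [-3.03, 3.03]. Speed limits (rad/s): [2.39, 2.39, 3.01, 3.14, 3.14, 3.14].

### API

Orientations are given as [roll, pitch, yaw] about the fixed x, y, z axes, in that order (R = Rz(yaw) Ry(pitch) Rx(roll)).
In Python, from station import * gives the robot as it stands.
- The arm moves only by the tool arm_command, never from a script. Its argument "targets" is a list of rows, each a list of 3 entries, a list of its own where there are three numbers: the turn, a rotation vector about the world's x, y, z in rad, then the shift along the world's x, y, z in mm, then the closure, from 0 (fully open) to 1 (shut). In form: [[[wx, wy, wz], [tx, ty, tz], fingers], ...]. A call has 1 to 8 rows; each row shifts and turns the commanded pose from where the row before left it; what a row does not reach is not made up. A row lasts 1/10 s, in which the tool goes at most 50 mm and 8.59 degrees, less where a joint would pass 70% of its speed; a pose out of reach is approached as far as the arm can. A call with a gripper value outside its range is refused whole. The fingers move at their own pace and stop on an object; "squeeze" is the grip in N (left out, the last holds). Time passes only in rows, so rows that do not move let the fingers close. It gives the time, the measured TCP pose, the force and the opening at its end, in the units of the state.
- get_state(): the state, without advancing time (a new reading comes with each control period).
- grab_frame(name): name is "side" or "top" or "wrist"; returns (picture, depth): 480x640x3 uint8, red, green, blue; 480x640 float32, m along the optical axis (not along the pixel's ray), 0 where there is no reading.
- camera_params(name): a dict with "mtx" (3x3 intrinsics, pixels), "eye" and "orientation" of the camera in the world. Camera axes: x right, y down, z forward; pixel columns grow to the right and rows downward; lengths in m; the calibration is good to about 2 mm. A picture is of the moment at which its call begins: read the wrist's pose just before it. camera_params takes no time and is no camera call; for the wrist camera it gives the pose at the moment of the call.
- job_done(): hands the job in, once; it reports no verdict.
The state is a dict: "t": time; "q": joint angles; "qd": joint speeds; "joint_efforts": joint torques, N m; "eef_pos": TCP position; "ee_rot": TCP orientation; "force": force on the tool from outside, world axes, zero at the start; "moment": the same for the moment, N m; "width": finger opening in m.
Only numpy, scipy, OpenCV 4.12 (cv2) and the standard library are available. Lean on these libraries where they do the work, as an engineer would, in place of code of your own. Each camera call takes 0.05 s, during which the arm holds its last target.

### The job

Stand the small deep carton upright on the stage plate of the labelling jig, crosswise to the rail, centred between the two end stops and just in front of the back stop, and let go of it. Then grip the plunger knob, pull it up to free the sliding section, slide the section one hole towards the carton (to the very next hole) and let the pin drop fully home there. Finish still gripping the knob with the pin home - do not let go - and leave the other things on the counter where they are.

Things in the scene. Friction and masses are not known exactly. Their poses are not given: they have to be found in the camera images.
- carton: Plain white paperboard carton with grey bands, the only deep one: 84 mm long (its x) x 40 mm wide (its y) x 48 mm high, about 70 g, rigid. Origin: centre of its underside. It starts standing on the counter at any of three places that it swaps with the vial and the jar.
- jig: Labelling jig, fixed to the counter: aluminium base 310 x 130 x 10 mm, with the stage plate and stops at its -x end (nearer the robot) and a steel rail along its x axis at the +x end. Origin on the counter surface under the middle line; the base reaches from x = -165 to +145 mm and y = -65 to +65 mm.
- stage_mid (a point): On top of the stage plate (14 mm above the counter; jig x = -115, y = 0 mm), where the centre of the carton's underside belongs; axes as the jig's. Back stop: 12 mm high, 60 mm wide, its face 22 mm to -x. Two end stops: 16 mm high, 30 mm long in x, faces 46 mm to +y and -y, so a carton with its length along the jig's y has 4 mm to spare at each end.
- next_hole (a point): Mouth of the hole the pin must go into, in the rail's top, 34 mm above the counter, at jig x = +35, y = 0 mm. The rail is 24 mm wide with four holes, 11 mm square and 10 mm deep, 40 mm apart, at jig x = +115, +75, +35 and -5 mm; the pin starts in the one at +75 mm.
- section (a joint): Slide of the section along the rail, m: 0 at the start (pin in its first hole), growing as the section moves towards the carton (jig -x); 0.040 at the next hole. Stops at -0.045 and 0.085. About 1.5 N friction. Locked (about 2 mm play either way) while the pin is in a hole.
- pusher_face (a point): Middle of the sliding section's pusher plate, on the face towards the carton; plate 60 mm wide, 18 to 42 mm above the counter. At the start it is 62 mm from stage_mid, in the next hole 22 mm (2 mm from a centred carton). Side plates join it to the bridge under the knob: 40 x 44 mm, top 46 mm above the counter, collar to 50 mm.
- plunger (a joint): Lift of the spring plunger, m: 0 with the pin fully home in a hole, 0.014 at its upper stop. The 7 mm round-ended pin reaches 7.5 mm into the hole: the section is free above about 0.008 and the pin rides on the rail at 0.0075. The spring pushes down with 5 N at 0, 8.5 N at 0.014.
- knob: Round upright black plunger knob on the sliding section, 22 mm thick, 30 mm high with a 26 mm rim at its top 5 mm. Origin: centre of its underside, 55 mm above the counter when the pin is home; the knob's top is then at 85 mm. It rises with the plunger and travels with the section. Can be gripped from above at any yaw.
- vial: Bystander: amber tablet bottle, 44 mm thick, 75 mm tall. Origin: centre of its underside.
- jar: Bystander: white ointment jar, 60 mm thick, 55 mm tall. Origin: centre of its underside.
- label_roll: Bystander: roll of blank labels lying flat, 90 mm across, 40 mm high. Origin: centre of its underside.
- stapler: Bystander: desk stapler, 140 x 36 x 58 mm, long along its x. Origin: centre of its underside.
- flat_carton: Bystander: flat white carton, 120 x 70 x 22 mm. Origin: centre of its underside.
Things that resemble listed ones, but are neither listed nor needed, are in the scene too. Leave any turquoise or yellow look-alike of the carton alone.

How it is judged:
On the way, in this order (a step that is already met when the one before it is completed fails the run):
1. the carton stands on the stage plate between the stops, let go (x of carton in the frame of stage_mid between -0.015 and 0.015 m and y of carton in the frame of stage_mid between -0.006 and 0.006 m and z of carton in the frame of stage_mid between -0.003 and 0.003 m and angle between the x axis of carton and the y axis of jig, either way round below 0.15 rad and angle between carton's own z axis and vertical below 0.08 rad and contact force between the fingers and carton below 0.3 N), for 0.2 s.
2. the plunger is pulled up, with the section still at its first hole (value of joint plunger above 0.0065 m and value of joint section below 0.008 m and contact force between the fingers and knob above 1 N), for 0.05 s.
3. the section is on its way towards the carton (value of joint section above 0.02 m), for 0.05 s.
At the end, for the whole second after the job is handed in: The fingers still grip the knob (over 2 N), the pin is home in the next hole (plunger under 2 mm, section at 40 mm +/- 3.5 mm), and the carton stands untouched by the fingers on the stage plate, within 6 mm of stage_mid in x and in y, square within 0.15 rad (x of carton in the frame of stage_mid between -0.006 and 0.006 m and y of carton in the frame of stage_mid between -0.006 and 0.006 m and z of carton in the frame of stage_mid between -0.003 and 0.003 m and angle between the x axis of carton and the y axis of jig, either way round below 0.15 rad and angle between carton's own z axis and vertical below 0.08 rad and contact force between the fingers and carton below 0.3 N and value of joint section between 0.0365 and 0.0435 m and value of joint plunger below 0.002 m and velocity of joint section between -0.01 and 0.01 m/s and contact force between the fingers and knob above 2 N); the arm keeps its last pose, push and grip.
It fails at once if a bystander is pushed over 30 mm or tipped over (distance of any of vial, jar, label_roll, stapler, flat_carton from where it was at the start of the episode above 0.03 m or angle between any of vial, jar, label_roll, stapler, flat_carton's own z axis and vertical above 0.5 rad).
It also fails if it takes over 46 s, if anything falls off the work surface, if the arm or the gripper's body presses on something with over 40 N, if the wrist force passes 120 N, or if a joint passes its speed limit or range.

## Working session

There is one attempt and no reset: what is moved stays moved. The work goes in short steps, Python scripts to look and compute and a tool call to move; the robot and the scene stay as the last step left them, time stands still between calls to the robot, and variables do not carry over. Pictures are saved under pics/ and viewed, and the job is handed in when it is done.

Besides the shell and the picture viewer there is one more tool, called after ">>>" by a JSON object that holds its "op" and its "data". arm_command: Moves the arm, as the interface text tells. Its arguments: {"type":"object","properties":{"targets":{"type":"array"},"squeeze":{"type":"number"}},"required":["targets"]}

```bash
ls; mkdir -p pics
python3 - <<'E'
from station import *
import cv2, numpy as np
s=get_state(); print(s)
for n in ("top","side","wrist"):
    p=camera_params(n); print(n,p)
    im,d=grab_frame(n); cv2.imwrite(f"pics/{n}0.png",im[:,:,::-1]); np.save(f"pics/{n}0.npy",d); np.save(f"pics/{n}0im.npy",im)
E
```

```text
pics
{'t': 0.0, 'q': array([-8.40900090e-01,  3.59348270e-01,  1.10572686e-02, -3.41921696e-04,
       -1.22411497e+00, -2.88106526e-01]), 'qd': array([ 7.27959635e-04, -1.00529632e-03,  7.80913760e-05, -1.89144786e-03,
       -5.35917142e-04, -1.46904644e-04]), 'joint_efforts': array([ 6.81620240e-04, -5.82713270e+01,  2.93075609e+01,  6.99726373e+00,
        7.39057374e-03, -2.01829639e-04]), 'eef_pos': array([ 0.28851229, -0.61000648,  0.40374822]), 'ee_rot': array([ 3.13995802e+00, -1.49219540e-04, -2.69991926e+00]), 'force': array([-0.22735465,  0.56579524,  0.04216064]), 'moment': array([-0.00918754,  0.03272758,  0.01295957]), 'width': 0.08768751737577618}
top {'mtx': array([[468.09072728,   0.        , 320.79017762],
       [  0.        , 468.09072728, 240.48078639],
       [  0.        ,   0.        ,   1.        ]]), 'eye': array([ 0.41995692, -0.05375591,  1.08290819]), 'orientation': array([-3.00353316,  0.0144237 , -1.59588907])}
side {'mtx': array([[592.54956812,   0.        , 314.07708281],
       [  0.        , 592.54956812, 234.80534715],
       [  0.        ,   0.        ,   1.        ]]), 'eye': array([0.08758516, 1.08105195, 1.06610564]), 'orientation': array([-2.25142737,  0.0169595 , -2.75945797])}
wrist {'mtx': array([[384.18224501,   0.        , 319.89555904],
       [  0.        , 384.18224501, 244.92354197],
       [  0.        ,   0.        ,   1.        ]]), 'eye': array([ 0.22541903, -0.63981254,  0.38415128]), 'orientation': array([ 2.87881245e+00, -2.03781089e-03,  2.01241867e+00])}
```

View pics/top0.png

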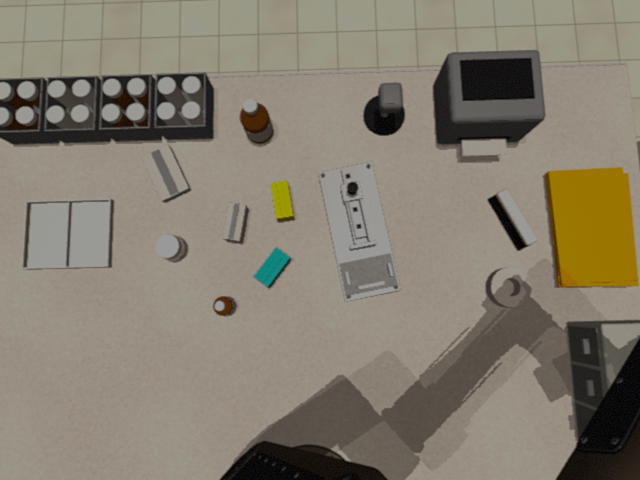

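View pics/side0.png

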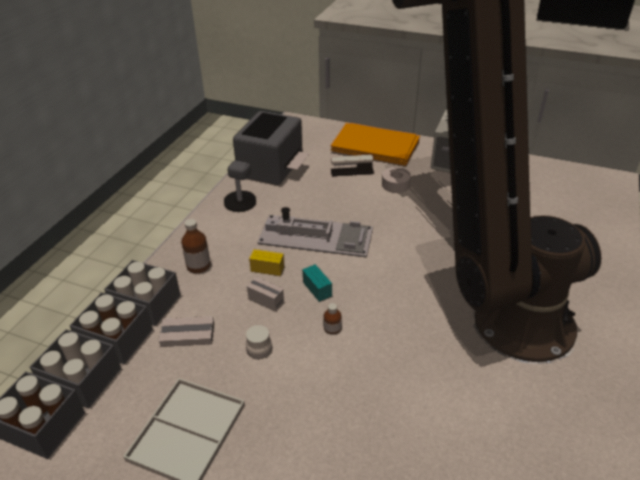

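The top view shows the white banded carton at about (236,222), between the yellow and turquoise look-alikes and the jar. The flat carton is at (167,172), the jig knob at (351,188) and the stage at about (370,275). Next I'll measure them.

```bash
cat > h.py <<'E'
import numpy as np, cv2
from scipy.spatial.transform import Rotation as R
def rot(o): return R.from_euler('xyz',o).as_matrix()
def plane(p,uv,z):
    uv=np.atleast_2d(uv).astype(float); K=p['mtx']
    r=np.c_[(uv[:,0]-K[0,2])/K[0,0],(uv[:,1]-K[1,2])/K[1,1],np.ones(len(uv))]@rot(p['orientation']).T
    t=(z-p['eye'][2])/r[:,2]; return p['eye']+r*t[:,None]
def cloud(p,d):
    K=p['mtx']; v,u=np.mgrid[:d.shape[0],:d.shape[1]]
    c=np.stack([(u-K[0,2])/K[0,0]*d,(v-K[1,2])/K[1,1]*d,d],-1)
    return c@rot(p['orientation']).T+p['eye']
def proj(p,X):
    c=(np.atleast_2d(X)-p['eye'])@rot(p['orientation']); q=c@p['mtx'].T; return q[:,:2]/q[:,2:]
E
python3 - <<'E'
from station import *
from h import *
im=np.load('pics/top0im.npy'); d=np.load('pics/top0.npy'); p=camera_params('top')
P=cloud(p,d)
c=np.hstack([cv2.resize(im[160:310,300:420],None,fx=4,fy=4,interpolation=2)[:600],cv2.resize(im[180:280,200:280],None,fx=4,fy=4,interpolation=2)[:400] if 0 else np.zeros((600,320,3),np.uint8)])
c[:400,480:]=cv2.resize(im[180:280,205:285],None,fx=4,fy=4,interpolation=2)
cv2.imwrite('pics/crop0.png',c[:,:,::-1])
for n,(u,v) in dict(counter=(300,340),carton=(236,222),knob=(351,187),stage=(370,270),yellow=(283,200),turq=(272,267),jar=(170,248),vial=(223,305),flat=(167,172)).items(): print(n,np.round(P[v,u],3))
# carton region height mask
sub=P[195:250,215:260]; m=(sub[...,2]>0.038)
pts=sub[m]; print(len(pts),np.median(pts[:,2]),pts[:,2].max(), pts.mean(0)); print(cv2.minAreaRect((pts[:,:2]*1000).astype(np.float32)))
E
```

```text
counter [ 0.344  0.011 -0.001]
carton [0.612 0.148 0.045]
knob [ 0.675 -0.112  0.084]
stage [ 0.498 -0.153  0.013]
yellow [0.658 0.041 0.05 ]
turq [0.508 0.067 0.05 ]
jar [0.555 0.292 0.059]
vial [0.427 0.17  0.073]
flat [0.74  0.315 0.021]
692 0.04755560196902475 1.0829081889304144 [0.61053566 0.15047756 0.0594053 ]
((520.078857421875, 80.08580017089844), (322.8612060546875, 86.67587280273438), 38.173828125)
```

View pics/crop0.png

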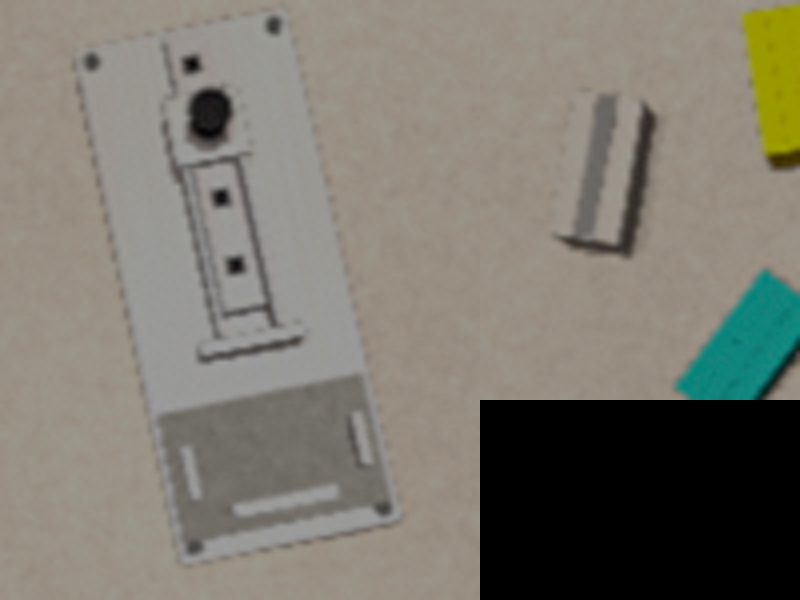

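The crop shows the jig's four screws, three rail holes at crop (192,64), (221,197) and (235,264), the pusher, and the stops on the grey stage. The carton is white with one grey band and lies roughly along world x.

Run:
```python
from station import *
from h import *
im=np.load('pics/top0im.npy'); d=np.load('pics/top0.npy'); p=camera_params('top')
P=cloud(p,d)
g=cv2.cvtColor(im,cv2.COLOR_RGB2GRAY)
f=lambda a:np.array(a)/4+[300,160]-0.375
H=plane(p,f([(192,64),(221,197),(235,264)]),0.034); print('holes\n',H.round(4))
C=plane(p,f([(78,62),(285,10),(399,519),(184,563)]),0.010); print('base corners\n',C.round(4), np.linalg.norm(np.diff(C,axis=0),axis=1)); 
a=H[0]-H[2]; print('len holes',np.linalg.norm(a),'yaw',np.arctan2(a[1],a[0]))
for a in (C[0]-C[3],C[1]-C[2]): print(np.arctan2(a[1],a[0]))
print('centre(jig x=-10)',C.mean(0))
S=plane(p,f([(190,472),(360,437),(287,500)]),0.03);print(S.round(4))
# carton top
m=np.zeros(g.shape,bool);m[195:250,215:260]=1
m&=(P[...,2]>0.042)&(P[...,2]<0.054)
n,l,st,ce=cv2.connectedComponentsWithStats(m.astype(np.uint8)); k=1+np.argmax(st[1:,4]); print(st[k])
pts=P[l==k]; print(np.median(pts[:,2]))
vu=np.argwhere(l==k)[:,::-1]; W=plane(p,vu,0.048)
print(cv2.minAreaRect((W[:,:2]*1000).astype(np.float32)), W.mean(0))
q=W[:,:2]-W[:,:2].mean(0); w,V=np.linalg.eigh(q.T@q/len(q)); print(np.sqrt(12*w),V)
m=(P[...,2]>0.03)&(P[...,2]<0.2)&(g<70); m[:165]=0;m[:,:335]=0;m[215:]=0;m[:,365:]=0
print('knob',P[m].mean(0),m.sum())
m&=P[...,2]>0.075; print(np.median(P[m],axis=0),m.sum())
```

```text
holes
 [[ 0.7153 -0.1079  0.034 ]
 [ 0.6367 -0.1219  0.034 ]
 [ 0.5978 -0.1284  0.034 ]]
base corners
 [[ 0.7252 -0.042   0.01  ]
 [ 0.7533 -0.1652  0.01  ]
 [ 0.4522 -0.218   0.01  ]
 [ 0.4305 -0.095   0.01  ]] [0.12633181 0.30562764 0.12491262]
len holes 0.11926292610051958 yaw 0.17292829103589802
0.1779179418244626
0.17371416486088292
centre(jig x=-10) [ 0.59029657 -0.13004273  0.01      ]
[[ 0.4809 -0.0992  0.03  ]
 [ 0.498  -0.1953  0.03  ]
 [ 0.4638 -0.1529  0.03  ]]
[222 202  24  39 671]
0.047575486561817204
((613.0899047851562, 152.89974975585938), (41.09587860107422, 84.439697265625), 79.96270751953125) [0.61294721 0.1530866  0.048     ]
[0.04099298 0.08441924] [[-0.17364018 -0.98480916]
 [-0.98480916  0.17364018]]
knob [ 0.67322734 -0.11424449  0.07988219] 110
[ 0.67439732 -0.11414688  0.08493501] 90
```

View pics/wrist0.png

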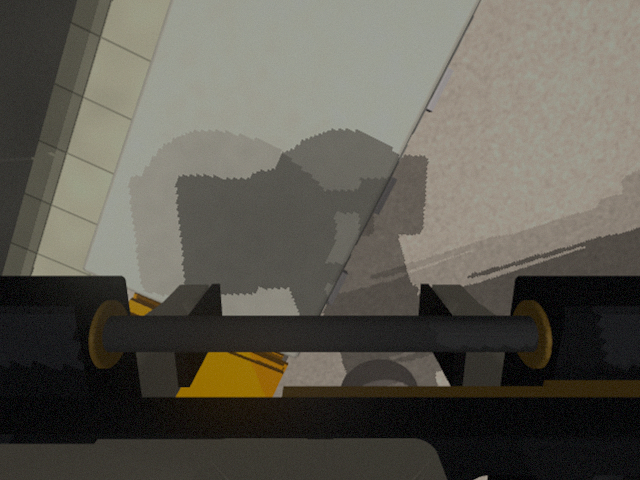

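The measurements agree with each other:

| Item | Measured |
|---|---|
| Jig yaw | about 0.174 rad |
| stage_mid | about (0.489, -0.148) |
| Knob | about (0.675, -0.114), top at 0.085 |
| Carton centre | (0.613, 0.153), yaw -0.174, top at 0.048, outline 84 x 41 mm |

I'll move over the carton with tool yaw -0.174.

>>> {"op": "arm_command", "data": {"targets": [[[0, 0, 0.14], [18, 42, 0], 0], [[0, 0, 0.14], [18, 42, 0], 0], [[0, 0, 0.14], [18, 42, 0], 0], [[0, 0, 0.14], [18, 42, 0], 0], [[0, 0, 0.14], [18, 42, 0], 0], [[0, 0, 0.14], [18, 42, 0], 0], [[0, 0, 0.14], [18, 42, 0], 0], [[0, 0, 0.14], [18, 42, 0], 0]], "squeeze": 20}}

```text
t: 0.95
eef_pos: [0.4328, -0.2724, 0.4047]
ee_rot: [-3.141, 0.0, -1.574]
force: [0.2, 0.5, 0.0]
width: 0.0875
```

>>> {"op": "arm_command", "data": {"targets": [[[0, 0, 0.14], [18, 42, 0], 0], [[0, 0, 0.14], [18, 42, 0], 0], [[0, 0, 0.14], [18, 42, 0], 0], [[0, 0, 0.14], [18, 42, 0], 0], [[0, 0, 0.14], [18, 42, 0], 0], [[0, 0, 0.14], [18, 42, 0], 0], [[0, 0, 0.14], [18, 42, 0], 0], [[0, 0, 0.14], [18, 42, 0], 0]]}}

```text
t: 1.75
eef_pos: [0.5769, 0.0638, 0.4047]
ee_rot: [-3.142, -0.0, -0.454]
force: [0.8, -1.4, 0.7]
width: 0.0875
```

>>> {"op": "arm_command", "data": {"targets": [[[0, 0, 0.14], [18, 42, 0], 0], [[0, 0, 0.14], [18, 42, 0], 0], [[0, 0, 0], [0, 0, 0], 0], [[0, 0, 0], [0, 0, 0], 0]]}}

```text
t: 2.15
eef_pos: [0.6127, 0.147, 0.4036]
ee_rot: [3.141, 0.001, -0.179]
force: [-0.3, -0.1, 0.0]
width: 0.0875
```

Run:
```python
from station import *
from h import *
s=get_state(); print(s['t'],s['eef_pos'],s['ee_rot'],s['q'],s['force'],s['width'])
p=camera_params('wrist'); im,d=grab_frame('wrist'); cv2.imwrite('pics/w1.png',im[:,:,::-1])
np.savez('pics/w1.npz',im=im,d=d,**p)
P=cloud(p,d); m=(P[...,2]>0.040)&(P[...,2]<0.054)&(np.hypot(P[...,0]-.613,P[...,1]-.153)<.06)
m=m.astype(np.uint8); n,l,st,ce=cv2.connectedComponentsWithStats(m); k=1+np.argmax(st[1:,4]); print(st[k])
W=plane(p,np.argwhere(l==k)[:,::-1],0.048); print(np.median(P[l==k][:,2]),cv2.minAreaRect((W[:,:2]*1000).astype(np.float32)))
print(proj(p,[.613,.153,.048]))
```

```text
2.15 [0.61266198 0.14699459 0.40360168] [ 3.14054220e+00  1.43995238e-03 -1.78679179e-01] [ 5.44751503e-01  2.86690409e-01 -9.40363001e-02 -1.78497594e-04
 -1.19184428e+00  8.47432583e-01] [-0.29863701 -0.06702138  0.01401076] 0.08752079521759046
[ 289  176   46   93 4143]
0.04824065411962114 ((612.5828247070312, 154.2564697265625), (39.89309310913086, 83.78459167480469), 79.9386978149414)
[[313.01487224 222.76864555]]
```

View pics/w1.png

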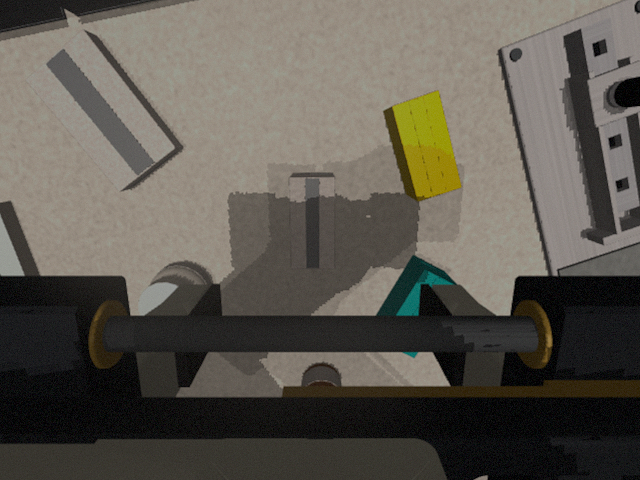

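The carton is at (0.6126, 0.1543), with its top at 0.048 and an outline of 83.8 x 39.9 mm. It shows at about (312,222) between the fingers' columns, clear of the yellow and turquoise boxes. I'll descend so the pads grip near its top, with the tips about 19 mm above its base.

>>> {"op": "arm_command", "data": {"targets": [[[0, 0, 0], [0, 7, -40], 0], [[0, 0, 0], [0, 0, -40], 0], [[0, 0, 0], [0, 0, -40], 0], [[0, 0, 0], [0, 0, -40], 0], [[0, 0, 0], [0, 0, -30], 0], [[0, 0, 0], [0, 0, -17], 0], [[0, 0, 0], [0, 0, 0], 0], [[0, 0, 0], [0, 0, 0], 0]]}}

```text
t: 3.0
eef_pos: [0.6128, 0.152, 0.1984]
ee_rot: [3.141, -0.0, -0.181]
force: [0.3, 0.2, 0.0]
width: 0.0879
```

>>> {"op": "arm_command", "data": {"targets": [[[0, 0, 0], [0, 0, 0], 0.7], [[0, 0, 0], [0, 0, 0], 0.7], [[0, 0, 0], [0, 0, 0], 0.7], [[0, 0, 0], [0, 0, 0], 0.7], [[0, 0, 0], [0, 0, 0], 0.7], [[0, 0, 0], [0, 0, 0], 0.7]]}}

```text
t: 3.6
eef_pos: [0.6126, 0.1529, 0.1978]
ee_rot: [-3.142, -0.0, -0.18]
force: [-0.6, -0.2, 0.6]
width: 0.0454
```

>>> {"op": "arm_command", "data": {"targets": [[[0, 0, 0], [0, 0, 0], 0.7], [[0, 0, 0], [0, 0, 0], 0.7], [[0, 0, 0], [0, 0, 0], 0.7]]}}

```text
t: 3.9
eef_pos: [0.6126, 0.1529, 0.1977]
ee_rot: [3.142, 0.0, -0.18]
force: [-0.5, 0.4, 1.4]
width: 0.0396
```

>>> {"op": "arm_command", "data": {"targets": [[[0, 0, 0], [0, 0, 30], 0.7], [[0, 0, 0], [0, 0, 40], 0.7], [[0, 0, 0], [0, 0, 40], 0.7], [[0, 0, 0], [0, 0, 0], 0.7]]}}

```text
t: 4.3
eef_pos: [0.6143, 0.1535, 0.3139]
ee_rot: [-3.136, -0.008, -0.179]
force: [0.5, 1.2, -0.8]
width: 0.0398
```

Run:
```python
from station import *
from h import *
s=get_state(); print(s['t'],s['eef_pos'],s['ee_rot'],s['q'],s['force'],s['width'])
p=camera_params('wrist'); im,d=grab_frame('wrist'); cv2.imwrite('pics/w2.png',im[:,:,::-1])
np.savez('pics/w2.npz',im=im,d=d,**p)
P=cloud(p,d); zt=s['eef_pos'][2]-.159
m=(abs(P[...,2]-zt-.010)<.008)&(np.hypot(P[...,0]-.613,P[...,1]-.153)<.06)
print(m.sum(), P[m].mean(0))
```

```text
4.3 [0.61429597 0.15346862 0.31393792] [-3.13637026 -0.00833876 -0.17873692] [ 0.5531279   0.35676252 -0.21017024  0.00201266 -0.99417115  0.83786416] [ 0.49166868  1.24112918 -0.80054553] 0.03978843587229886
14957 [0.63076256 0.15157201 0.16453953]
```

View pics/w2.png

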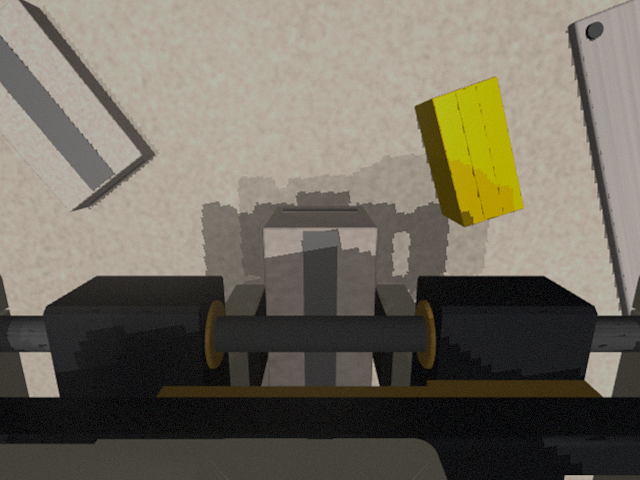

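The carton is in the grip: opening 39.8 mm, centred between the fingers, with its front top edge at about row 228. I'll carry it over the stage and turn it −1.217 rad.

>>> {"op": "arm_command", "data": {"targets": [[[0, 0, -0.12], [-12, -30, 0], 0.7], [[0, 0, -0.12], [-12, -30, 0], 0.7], [[0, 0, -0.12], [-12, -30, 0], 0.7], [[0, 0, -0.12], [-12, -30, 0], 0.7], [[0, 0, -0.12], [-12, -30, 0], 0.7], [[0, 0, -0.12], [-12, -30, 0], 0.7], [[0, 0, -0.12], [-12, -30, 0], 0.7], [[0, 0, -0.12], [-12, -30, 0], 0.7]]}}

```text
t: 5.15
eef_pos: [0.5154, -0.0883, 0.3064]
ee_rot: [3.14, 0.001, -1.145]
force: [0.4, -0.6, 0.1]
width: 0.0402
```

>>> {"op": "arm_command", "data": {"targets": [[[0, 0, -0.12], [-12, -30, 0], 0.7], [[0, 0, -0.12], [-12, -30, 0], 0.7], [[0, 0, -0.017], [-3, -1, 0], 0.7], [[0, 0, 0], [0, 0, 0], 0.7], [[0, 0, 0], [0, 0, 0], 0.7], [[0, 0, 0], [0, 0, 0], 0.7], [[0, 0, 0], [0, 0, 0], 0.7]]}}

```text
t: 5.85
eef_pos: [0.49, -0.1475, 0.3075]
ee_rot: [3.141, 0.0, -1.395]
force: [0.8, -0.0, 0.3]
width: 0.0397
```

Run:
```python
from station import *
from h import *
s=get_state(); print(s['t'],s['eef_pos'],s['ee_rot'],s['q'],s['force'],s['width'])
p=camera_params('wrist'); im,d=grab_frame('wrist'); cv2.imwrite('pics/w3.png',im[:,:,::-1])
np.savez('pics/w3.npz',im=im,d=d,**p)
p2=camera_params('top'); im2,d2=grab_frame('top'); cv2.imwrite('pics/t3.png',cv2.resize(im2[150:330,280:440],None,fx=3,fy=3,interpolation=2)[:,:,::-1]); np.savez('pics/t3.npz',im=im2,d=d2,**p2)
```

```text
5.85 [ 0.48996023 -0.14746694  0.30748414] [ 3.14141168e+00  5.90589220e-05 -1.39504905e+00] [ 9.18633662e-02  1.79549740e-01 -4.77870704e-01 -5.51835984e-05
 -9.13561173e-01  8.39176363e-02] [ 0.8221671  -0.0211765   0.32022521] 0.039682051810714755
```

View pics/w3.png

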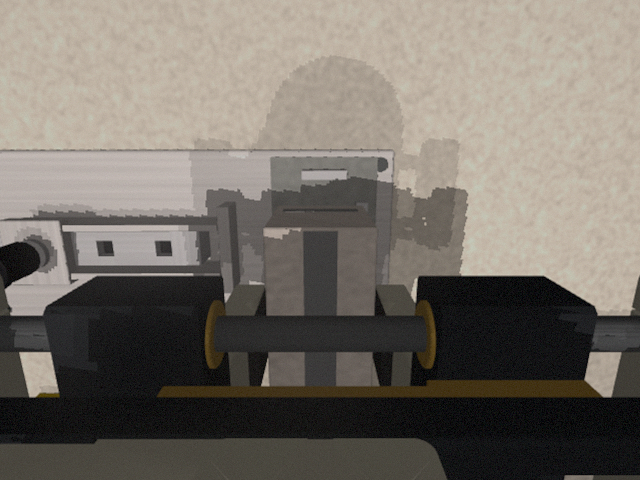

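View pics/t3.png

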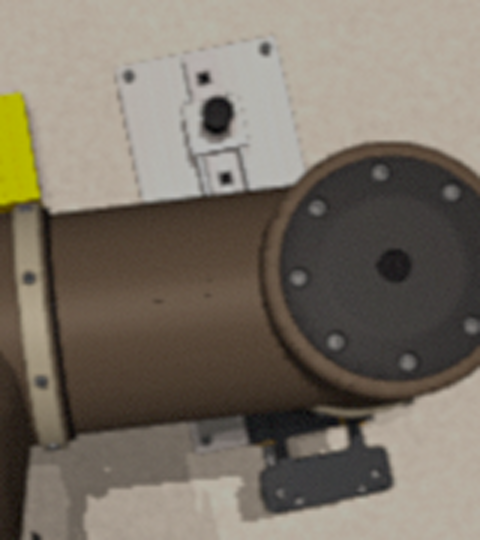

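The wrist view shows the carton held with its front top edge at about row 226–230. The −y end stop is ahead of it at (323,174), the holes are at (105,248) and (163,248), and the base's −x/−y corner is at (393,151). Next I'll compute where the carton sits relative to the stage.

Run:
```python
from h import *
z=np.load('pics/w3.npz'); p={k:z[k] for k in('mtx','eye','orientation')}; im=z['im'];d=z['d'];P=cloud(p,d)
H=plane(p,[(105,248),(163.5,248)],.034); print('holes',H.round(4))
a=H[0]-H[1]; print(np.linalg.norm(a),np.arctan2(a[1],a[0]))
C=plane(p,[(393,151),(100,150.5)],.010);print('edge',C.round(4)); a=C[1]-C[0];print(np.arctan2(a[1],a[0]))
yaw=.174; ex=np.array([np.cos(yaw),np.sin(yaw)]);ey=np.array([-ex[1],ex[0]])
O=np.array([.6022,-.1279])
J=lambda X:np.c_[(X[:,:2]-O)@ex,(X[:,:2]-O)@ey]*1000
print('holes jig',J(H),'edge jig',J(C))
E=plane(p,[(302,170),(347,170),(302,179),(347,179)],.030); print('endstop top corners jig',J(E))
# carton top edge
zt=.3075-.1497
for c in(275,300,320,345,365):
  col=P[200:300,c]; print(c,[(200+i,round(float(col[i,2]),3)) for i in range(14,40,4)])
T=plane(p,[(264,228),(377,227)],zt); print(T,J(T),np.linalg.norm(T[0]-T[1]))
m=abs(P[...,2]-zt)<.004; m[:,:262]=0;m[:,380:]=0; print(P[m][:,2].mean()); 
print(J(P[m]).min(0),J(P[m]).max(0))
print('tcp jig',J(np.array([[.48996,-.14747]])))
```

```text
holes [[ 0.6348 -0.1209  0.034 ]
 [ 0.5953 -0.1279  0.034 ]]
0.040112608686946966 0.17563424509683676
edge [[ 0.4504 -0.2187  0.01  ]
 [ 0.6531 -0.183   0.01  ]]
0.17398108456739733
holes jig [[33.34171774  1.28478001]
 [-6.77083738  1.2192262 ]] edge jig [[-165.27022969  -63.10380899]
 [  40.54542672  -63.10770208]]
endstop top corners jig [[-102.10800878  -51.28033589]
 [-131.82121947  -51.32901121]
 [-102.04634193  -45.39758386]
 [-131.9388723   -45.44654003]]
275 [(214, 0.134), (218, 0.143), (222, 0.15), (226, 0.157), (230, 0.157), (234, 0.158), (238, 0.158)]
300 [(214, 0.133), (218, 0.144), (222, 0.15), (226, 0.157), (230, 0.157), (234, 0.159), (238, 0.158)]
320 [(214, 0.133), (218, 0.142), (222, 0.151), (226, 0.157), (230, 0.158), (234, 0.159), (238, 0.158)]
345 [(214, 0.135), (218, 0.142), (222, 0.149), (226, 0.157), (230, 0.157), (234, 0.157), (238, 0.158)]
365 [(214, 0.135), (218, 0.143), (222, 0.151), (226, 0.157), (230, 0.158), (234, 0.158), (238, 0.158)]
[[ 0.51606856 -0.18420954  0.1578    ]
 [ 0.47760699 -0.19139488  0.1578    ]] [[ -94.5793665   -40.54790891]
 [-133.70411808  -40.96616019]] 0.03912698710733813
0.15817383066390078
[-136.11405028  -41.558111  ] [-92.21089658  22.52647806]
tcp jig [[-113.93321681    0.15686588]]
```

In the wrist view the carton reads about +2.7 mm (jig x) and −0.5 mm (jig y) from the stage centre. The top-camera estimate says +1.1 mm in x. I'll shift about −1.5 mm in x, come down above the stops and check again.

>>> {"op": "arm_command", "data": {"targets": [[[0, 0, 0], [-1.5, 0, -30], 0.7], [[0, 0, 0], [0, 0, -30], 0.7], [[0, 0, 0], [0, 0, 0], 0.7], [[0, 0, 0], [0, 0, 0], 0.7], [[0, 0, 0], [0, 0, 0], 0.7]]}}

```text
t: 6.45
eef_pos: [0.4889, -0.1481, 0.2491]
ee_rot: [-3.14, -0.001, -1.396]
force: [-0.4, 0.9, -0.2]
width: 0.0401
```

Run:
```python
from station import *
from h import *
s=get_state(); print(s['t'],s['eef_pos'],s['ee_rot'],s['force'],s['width'])
p=camera_params('wrist'); im,d=grab_frame('wrist'); cv2.imwrite('pics/w4.png',im[:,:,::-1])
np.savez('pics/w4.npz',im=im,d=d,**p)
p=camera_params('side'); im,d=grab_frame('side'); cv2.imwrite('pics/s4.png',cv2.resize(im[160:300,220:420],None,fx=4,fy=4,interpolation=2)[:,:,::-1])
np.savez('pics/s4.npz',im=im,d=d,**p)
```

```text
6.45 [ 0.48889435 -0.14808712  0.24906208] [-3.13973675e+00 -5.72510955e-04 -1.39610190e+00] [-0.36995901  0.9050808  -0.21829201] 0.04010275168248717
```

View pics/w4.png

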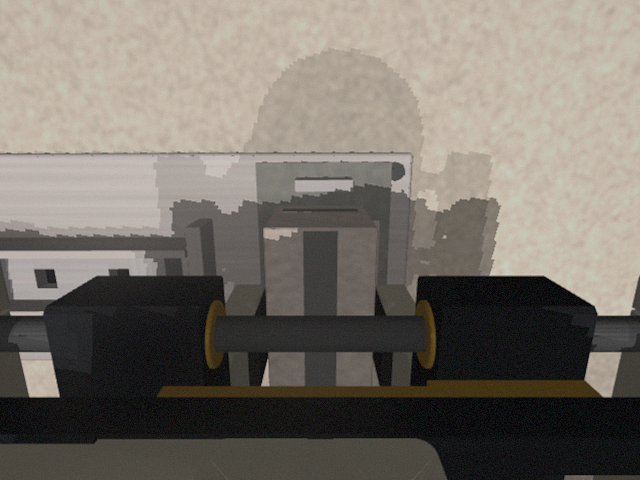

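View pics/s4.png

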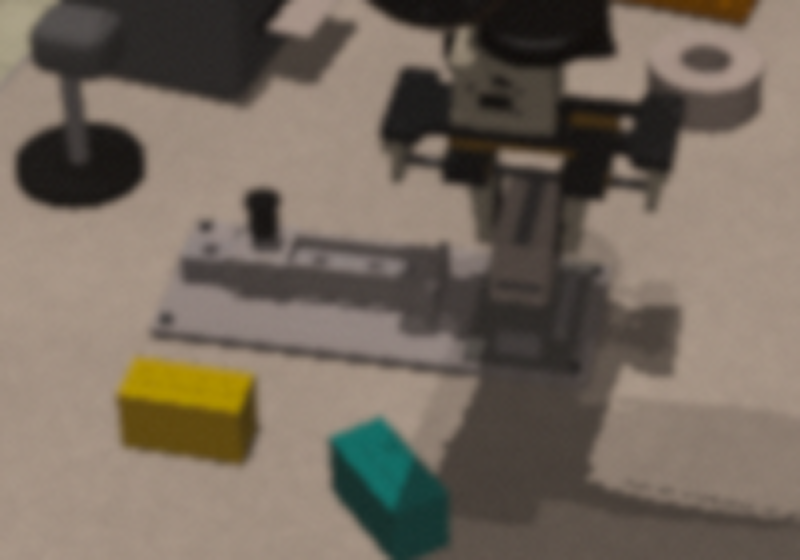

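Run:
```python
from h import *
z=np.load('pics/w4.npz'); p={k:z[k] for k in('mtx','eye','orientation')}; im=z['im'];d=z['d'];P=cloud(p,d)
g=cv2.cvtColor(im,cv2.COLOR_RGB2GRAY)
print('row184',[(c,int(g[184,c])) for c in list(range(288,302,1))+list(range(346,360,1))]); print('col320',[(r,int(g[r,325])) for r in range(172,198)])
yaw=.174; ex=np.array([np.cos(yaw),np.sin(yaw)]);ey=np.array([-ex[1],ex[0]]); O=np.array([.6022,-.1279])
J=lambda X:(np.c_[(X[:,:2]-O)@ex,(X[:,:2]-O)@ey]*1000).round(1)
print('base',J(plane(p,[(411,154),(50,153.5)],.010)))
print('hole',J(plane(p,[(46,278),(119,278)],.034)))
print('endstop',J(plane(p,[(294.5,178),(353,178),(294.5,191),(353,191)],.030)))
zt=.2491-.1497
m=abs(P[...,2]-zt)<.004; m[:,:258]=0;m[:,385:]=0;m[:200]=0;m[275:]=0
b=np.argwhere(m); print(b.min(0),b.max(0)); 
for r in (240,250,260,270):
    cs=np.where(m[r])[0]; print(r,cs.min(),cs.max(), J(plane(p,[(cs.min()-.5,r),(cs.max()+.5,r)],zt)))
for c in (275,300,340,365):
    rs=np.where(m[:,c])[0]; print(c,rs.min(), J(plane(p,[(c,rs.min()-.5)],zt)), P[rs.min():rs.min()+5,c,2].round(4))
```

```text
row184 [(288, 126), (289, 124), (290, 122), (291, 130), (292, 128), (293, 123), (294, 140), (295, 167), (296, 177), (297, 173), (298, 174), (299, 171), (300, 173), (301, 175), (346, 174), (347, 174), (348, 171), (349, 172), (350, 172), (351, 171), (352, 159), (353, 105), (354, 109), (355, 125), (356, 122), (357, 125), (358, 128), (359, 127)]
col320 [(172, 129), (173, 130), (174, 129), (175, 129), (176, 104), (177, 76), (178, 73), (179, 84), (180, 154), (181, 174), (182, 175), (183, 176), (184, 174), (185, 171), (186, 171), (187, 172), (188, 174), (189, 172), (190, 173), (191, 149), (192, 124), (193, 124), (194, 100), (195, 74), (196, 78), (197, 75)]
base [[-165.2  -63.4]
 [  35.6  -63.5]]
hole [[33.2  1.2]
 [-6.2  1.2]]
endstop [[-101.6  -51.9]
 [-131.6  -52. ]
 [-101.5  -45.3]
 [-131.8  -45.3]]
[224 263] [274 376]
240 263 376 [[ -94.7  -36.8]
 [-134.6  -36.8]]
250 264 376 [[ -95.   -33.1]
 [-134.7  -33.2]]
260 264 375 [[ -94.8  -29.5]
 [-134.5  -29.5]]
270 264 375 [[ -94.7  -25.7]
 [-134.6  -25.8]]
275 225 [[-99.3 -42.3]] [0.0973 0.0975 0.0992 0.0995 0.1007]
300 225 [[-107.9  -42.3]] [0.0967 0.0998 0.0999 0.1001 0.0994]
340 224 [[-121.7  -42.7]] [0.0954 0.0964 0.0978 0.0999 0.0999]
365 225 [[-130.4  -42.3]] [0.0955 0.0987 0.0992 0.1007 0.0998]
```

The carton reads about +1.9 mm (x) and −1 mm (y) from the stage centre. I'll correct by roughly (−1.1, +0.5) mm and lower it.

>>> {"op": "arm_command", "data": {"targets": [[[0, 0, 0], [-1.1, 0.5, 0], 0.7], [[0, 0, 0], [0, 0, -15], 0.7], [[0, 0, 0], [0, 0, -10], 0.7], [[0, 0, 0], [0, 0, -7], 0.7], [[0, 0, 0], [0, 0, 0], 0.7], [[0, 0, 0], [0, 0, 0], 0.7]]}}

```text
t: 7.15
eef_pos: [0.4871, -0.1477, 0.2157]
ee_rot: [3.141, -0.0, -1.397]
force: [0.7, 1.2, -0.9]
width: 0.0402
```

Run:
```python
from station import *
s=get_state(); print(s['t'],s['eef_pos'],s['ee_rot'],s['force'],s['moment'],s['width'])
```

```text
7.15 [ 0.48712451 -0.14769032  0.21570062] [ 3.14124467e+00 -1.08464097e-04 -1.39667174e+00] [ 0.69090499  1.16912739 -0.89820045] [ 0.0343823   0.08588236 -0.00208889] 0.04019475477004027
```

Run:
```python
from station import *
from h import *
p=camera_params('wrist'); im,d=grab_frame('wrist'); cv2.imwrite('pics/w5.png',im[:,:,::-1])
np.savez('pics/w5.npz',im=im,d=d,**p)
s=get_state(); print(s['eef_pos'],s['force'])
```

```text
[ 0.48719461 -0.14769614  0.21591048] [-0.94424608 -0.00617598 -1.11734496]
```

View pics/w5.png

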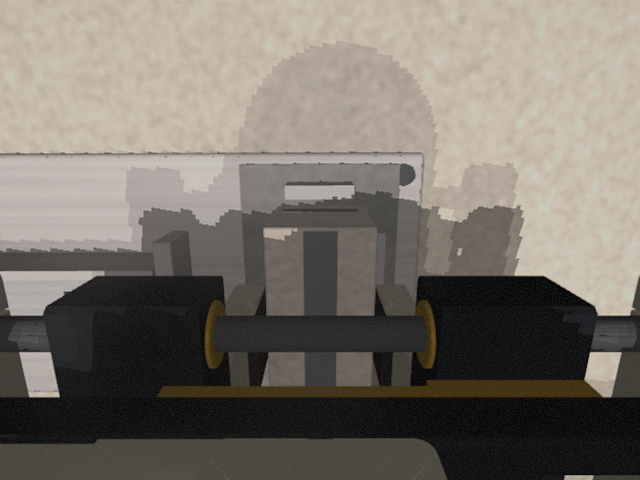

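The end stop (columns 284–354, centre about 319) and the carton (264–377, centre about 320.5) line up within about 0.5 mm. I'll nudge it +0.4 mm in x and set it down.

>>> {"op": "arm_command", "data": {"targets": [[[0, 0, 0], [0.4, 0, -1.5], 0.7], [[0, 0, 0], [0, 0, -1.5], 0.7], [[0, 0, 0], [0, 0, -1], 0.7], [[0, 0, 0], [0, 0, 0], 0.7], [[0, 0, 0], [0, 0, 0], 0.7]]}}

```text
t: 7.7
eef_pos: [0.4874, -0.1477, 0.2117]
ee_rot: [3.142, -0.0, -1.397]
force: [0.2, -0.3, -0.3]
width: 0.0403
```

Run:
```python
from station import *
s=get_state(); print(s['t'],s['eef_pos'],s['force'],s['moment'],s['width'])
```

```text
7.7 [ 0.48737352 -0.14768498  0.21165945] [ 0.19438986 -0.29389718 -0.29458325] [-0.03968155  0.11340718  0.03141704] 0.040323327153686014
```

>>> {"op": "arm_command", "data": {"targets": [[[0, 0, 0], [0, 0, -0.7], 0.7], [[0, 0, 0], [0, 0, 0], 0.7], [[0, 0, 0], [0, 0, 0], 0.7]]}}

```text
t: 8.0
eef_pos: [0.4873, -0.1477, 0.2116]
ee_rot: [-3.141, -0.0, -1.397]
force: [-3.0, 0.9, 7.1]
width: 0.0398
```

Run:
```python
from station import *
s=get_state(); print(s['t'],s['eef_pos'],s['force'],s['moment'],s['width'])
```

```text
8.0 [ 0.48733547 -0.14767234  0.2116038 ] [-2.99946726  0.86275798  7.11172706] [0.47436479 1.12579481 0.00637852] 0.03975809835367199
```

The contact force is 7 N at z = 0.2116, against 0.2117 expected, so the carton is on the plate. I'll relax slightly and open partway, so the front finger stays clear of the pusher.

>>> {"op": "arm_command", "data": {"targets": [[[0, 0, 0], [0, 0, 0.5], 0.7], [[0, 0, 0], [0, 0, 0], 0.4], [[0, 0, 0], [0, 0, 0], 0.36], [[0, 0, 0], [0, 0, 0], 0.36], [[0, 0, 0], [0, 0, 0], 0.36]]}}

```text
t: 8.5
eef_pos: [0.4874, -0.1477, 0.2114]
ee_rot: [3.141, -0.0, -1.397]
force: [-0.3, -0.8, 0.4]
width: 0.0558
```

Run:
```python
from station import *
from h import *
p=camera_params('wrist'); im,d=grab_frame('wrist'); cv2.imwrite('pics/w6.png',im[:,:,::-1])
s=get_state(); print(s['t'],s['eef_pos'],s['force'],s['width'])
```

```text
8.55 [ 0.48738123 -0.14768604  0.21138812] [-0.23421136 -0.04030092 -0.49679075] 0.05591933233056347
```

View pics/w6.png

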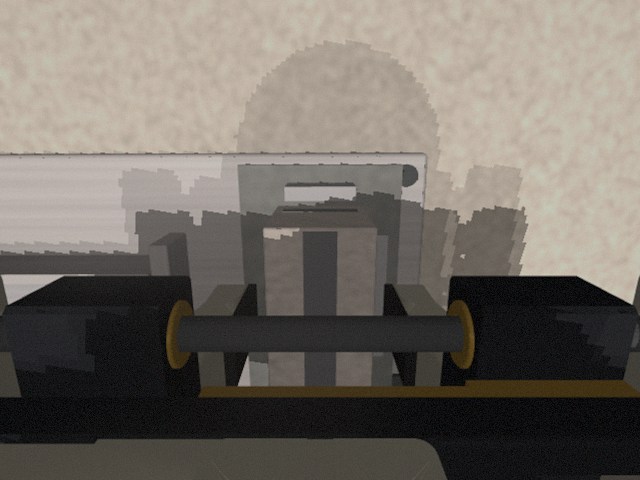

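The fingers are clear of the carton on both sides, at columns about 245 and 390 against the carton's 264–377, and it stands. I'll go up and over to the knob.

>>> {"op": "arm_command", "data": {"targets": [[[0, 0, 0], [0, 0, 15], 0.36], [[0, 0, 0], [0, 0, 40], 0.36], [[0, 0, 0], [0, 0, 45], 0.36], [[0, 0, 0], [0, 0, 40], 0.3], [[0, 0, 0], [45, 8, 0], 0.2], [[0, 0, 0], [45, 8, 0], 0.2], [[0, 0, 0], [45, 8, 0], 0.2], [[0, 0, 0], [45, 8, 0], 0.2]]}}

```text
t: 9.35
eef_pos: [0.6689, -0.1154, 0.3516]
ee_rot: [-3.141, 0.0, -1.397]
force: [0.4, -0.6, 1.0]
width: 0.0696
```

>>> {"op": "arm_command", "data": {"targets": [[[0, 0, 0], [8, 1, 0], 0.2], [[0, 0, 0], [0, 0, 0], 0.2], [[0, 0, 0], [0, 0, 0], 0.2], [[0, 0, 0], [0, 0, 0], 0.2]]}}

```text
t: 9.75
eef_pos: [0.6744, -0.1149, 0.3518]
ee_rot: [3.142, 0.0, -1.397]
force: [0.0, 0.5, -0.4]
width: 0.0707
```

Run:
```python
from station import *
from h import *
s=get_state(); print(s['t'],s['eef_pos'],s['ee_rot'],s['force'],s['width'],s['q'])
for n in('wrist','side','top'):
  p=camera_params(n); im,d=grab_frame(n); cv2.imwrite(f'pics/{n}7.png',im[:,:,::-1]); np.savez(f'pics/{n}7.npz',im=im,d=d,**p)
```

```text
9.75 [ 0.67436834 -0.11494491  0.35181512] [ 3.14157416e+00  8.37522209e-05 -1.39704767e+00] [ 0.03339832  0.45532334 -0.42004708] 0.07069296361083134 [ 1.15329365e-01  4.07060348e-01 -3.77251115e-02 -9.14240122e-05
 -1.12603422e+00  5.84586236e-02]
```

View pics/wrist7.png

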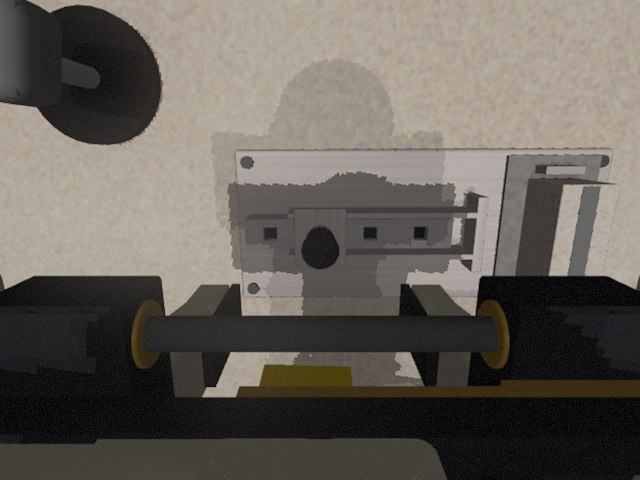

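View pics/top7.png

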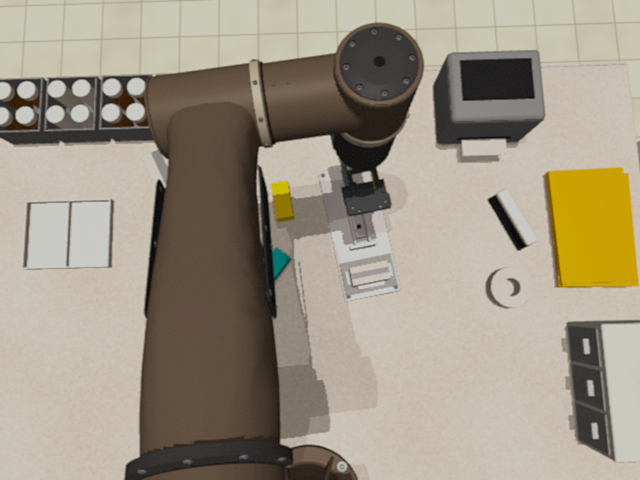

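The wrist view shows the knob at about (320,247) between the fingers, with holes at (270,233), (370,233) and (420,233) and the carton standing on the plate at right. The top view shows the carton on the stage at (370,273). Now to measure the knob centre and the carton's pose.

Run:
```python
from h import *
L=lambda f:(lambda z:({k:z[k] for k in('mtx','eye','orientation')},z['im'],z['d']))(np.load(f))
p,im,d=L('pics/wrist7.npz'); P=cloud(p,d); g=cv2.cvtColor(im,cv2.COLOR_RGB2GRAY)
m=(P[...,2]>.078)&(P[...,2]<.092)&(np.hypot(P[...,0]-.675,P[...,1]+.115)<.03); print('knob top',m.sum(),P[m].mean(0), np.median(P[m][:,2]))
W=plane(p,np.argwhere(m)[:,::-1],.085); print(cv2.minEnclosingCircle((W[:,:2]*1000).astype(np.float32)),W.mean(0))
H=plane(p,[(270,233),(370.5,233),(420,233)],.034); print('holes',H.round(4)); 
yaw=.174; ex=np.array([np.cos(yaw),np.sin(yaw)]);ey=np.array([-ex[1],ex[0]])
o=(H[:,:2]-np.outer([.115,.035,-.005],ex)); print('origin',o); O=o.mean(0)
print('knob expected',O+.075*ex,'next',O+.035*ex,'stage',O-.115*ex)
p,im,d=L('pics/top7.npz'); P=cloud(p,d)
m=(P[...,2]>.053)&(P[...,2]<.070)&(np.hypot(P[...,0]-.489,P[...,1]+.148)<.06)
W=plane(p,np.argwhere(m)[:,::-1],.062); print('carton top cam',m.sum(),np.median(P[m][:,2]),cv2.minAreaRect((W[:,:2]*1000).astype(np.float32)))
cv2.imwrite('pics/t7c.png',cv2.resize(im[210:310,310:420],None,fx=5,fy=5,interpolation=2)[:,:,::-1])
```

```text
knob top 1112 [ 0.67455986 -0.11470336  0.08507528] 0.08513399779907363
((674.380859375, -114.62332153320312), 13.036384582519531) [ 0.67455638 -0.11467803  0.085     ]
holes [[ 0.7134 -0.1073  0.034 ]
 [ 0.6345 -0.1211  0.034 ]
 [ 0.5956 -0.1279  0.034 ]]
origin [[ 0.60010178 -0.1271758 ]
 [ 0.59999819 -0.12716723]
 [ 0.60053704 -0.12705933]]
knob expected [ 0.67407985 -0.11414987] next [ 0.63468384 -0.1210748 ] stage [ 0.48694882 -0.1470433 ]
carton top cam 712 0.061674816817259726 ((488.8699951171875, -146.57225036621094), (40.06816101074219, 84.24575805664062), 9.816117286682129)
```

View pics/t7c.png

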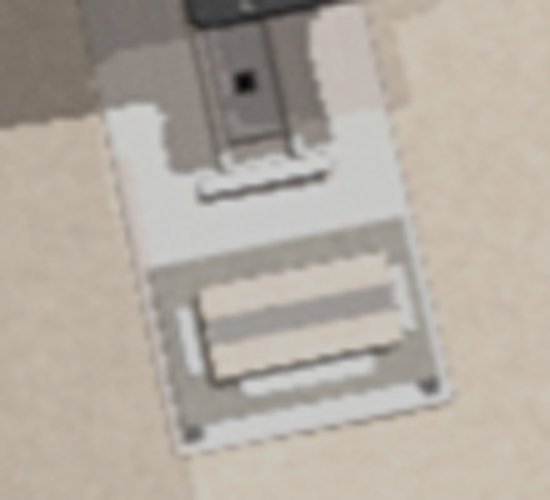

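The carton stands with its top at 0.0617 (0.062 expected), yaw 9.8° against the jig's 10°, and within about 1.2 mm of the stage centre. The knob centre (0.6744, −0.1146) matches the TCP. I'll descend so the tips end at about 55 mm, then grip.

>>> {"op": "arm_command", "data": {"targets": [[[0, 0, 0], [0, 0.3, -40], 0.2], [[0, 0, 0], [0, 0, -40], 0.2], [[0, 0, 0], [0, 0, -25], 0.2], [[0, 0, 0], [0, 0, -13], 0.2], [[0, 0, 0], [0, 0, 0], 0.2], [[0, 0, 0], [0, 0, 0], 0.2]], "squeeze": 40}}

```text
t: 10.5
eef_pos: [0.6759, -0.1144, 0.2349]
ee_rot: [-3.14, -0.001, -1.396]
force: [-0.3, -0.7, -0.0]
width: 0.07
```

>>> {"op": "arm_command", "data": {"targets": [[[0, 0, 0], [0, 0, 0], 0.9], [[0, 0, 0], [0, 0, 0], 0.9], [[0, 0, 0], [0, 0, 0], 0.9], [[0, 0, 0], [0, 0, 0], 0.9], [[0, 0, 0], [0, 0, 0], 0.9], [[0, 0, 0], [0, 0, 0], 0.9], [[0, 0, 0], [0, 0, 0], 0.9], [[0, 0, 0], [0, 0, 0], 0.9]]}}

```text
t: 11.3
eef_pos: [0.6753, -0.1144, 0.2335]
ee_rot: [3.141, 0.0, -1.397]
force: [-1.4, 1.2, 0.8]
width: 0.0232
```

Run:
```python
from station import *
from h import *
s=get_state(); print(s['t'],s['eef_pos'],s['ee_rot'],s['force'],s['moment'],s['width'])
n='side'; p=camera_params(n); im,d=grab_frame(n); cv2.imwrite('pics/s8.png',cv2.resize(im[160:300,220:420],None,fx=4,fy=4,interpolation=2)[:,:,::-1])
```

```text
11.3 [ 0.67526835 -0.11442424  0.23346439] [ 3.14120291e+00  9.13270259e-06 -1.39684154e+00] [-1.36541262  1.24542512  0.77836887] [ 0.01943924  0.46497139 -0.06833158] 0.02319356066474336
```

View pics/s8.png

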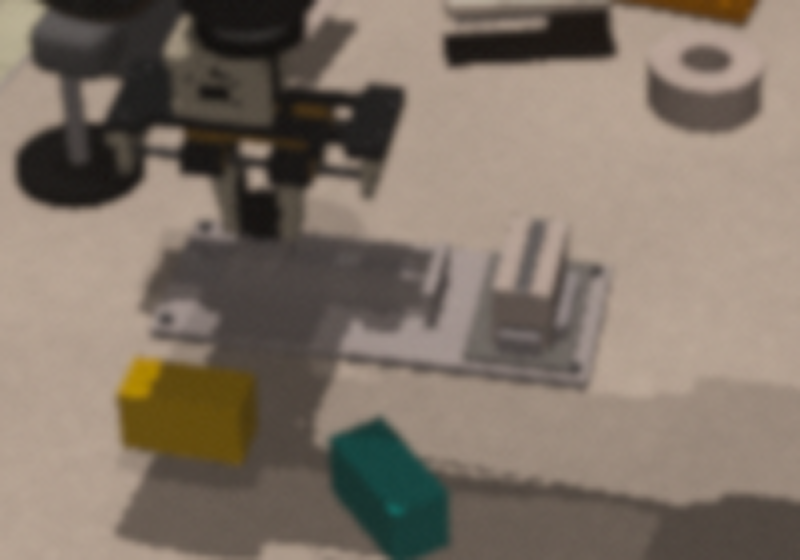

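The side view shows the fingers closed on the knob at about (262,215) and the carton standing between its stops at (530,280). I'll let the fingers finish closing.

>>> {"op": "arm_command", "data": {"targets": [[[0, 0, 0], [0, 0, 0], 0.9], [[0, 0, 0], [0, 0, 0], 0.9], [[0, 0, 0], [0, 0, 0], 0.9]]}}

```text
t: 11.65
eef_pos: [0.6753, -0.1144, 0.2334]
ee_rot: [3.141, -0.0, -1.397]
force: [-1.7, -0.3, 2.3]
width: 0.0227
```

The stem is gripped, with the opening at about 22.5 mm. I'll pull up 11 mm.

>>> {"op": "arm_command", "data": {"targets": [[[0, 0, 0], [0, 0, 3], 0.9], [[0, 0, 0], [0, 0, 4], 0.9], [[0, 0, 0], [0, 0, 4], 0.9], [[0, 0, 0], [0, 0, 0], 0.9], [[0, 0, 0], [0, 0, 0], 0.9], [[0, 0, 0], [0, 0, 0], 0.9]]}}

```text
t: 12.25
eef_pos: [0.6752, -0.1144, 0.244]
ee_rot: [3.141, 0.0, -1.397]
force: [0.6, -0.6, -9.1]
width: 0.0231
```

Run:
```python
from station import *
s=get_state(); print(s['t'],s['eef_pos'],s['force'],s['moment'],s['width'])
```

```text
12.25 [ 0.67517215 -0.11440027  0.244008  ] [ 0.5616218  -0.56659437 -9.13239663] [-0.33887434 -0.15293842  0.03803088] 0.023144907556660536
```

It lifted 10.6 mm with −9 N on the wrist, which matches the spring. I'll slide along jig −x.

>>> {"op": "arm_command", "data": {"targets": [[[0, 0, 0], [-3, -0.5, 0], 0.9], [[0, 0, 0], [-5, -0.9, 0], 0.9], [[0, 0, 0], [-5, -0.9, 0], 0.9], [[0, 0, 0], [-5, -0.9, 0], 0.9], [[0, 0, 0], [-5, -0.9, 0], 0.9], [[0, 0, 0], [-5, -0.9, 0], 0.9], [[0, 0, 0], [-5, -0.9, 0], 0.9], [[0, 0, 0], [0, 0, 0], 0.9]]}}

```text
t: 13.05
eef_pos: [0.6414, -0.1204, 0.2445]
ee_rot: [3.14, 0.0, -1.397]
force: [-0.5, -0.8, -8.1]
width: 0.0231
```

>>> {"op": "arm_command", "data": {"targets": [[[0, 0, 0], [-3.5, -0.6, 0], 0.9], [[0, 0, 0], [-3, -0.5, 0], 0.9], [[0, 0, 0], [0, 0, 0], 0.9], [[0, 0, 0], [0, 0, 0], 0.9], [[0, 0, 0], [0, 0, 0], 0.9]]}}

```text
t: 13.55
eef_pos: [0.6356, -0.1214, 0.2442]
ee_rot: [3.141, 0.0, -1.397]
force: [0.9, -1.7, -8.7]
width: 0.0231
```

Run:
```python
from station import *
from h import *
s=get_state(); print(s['t'],s['eef_pos'],s['force'],s['moment'],s['width'])
for n in ('wrist','side'):
  p=camera_params(n); im,d=grab_frame(n); np.savez(f'pics/{n}9.npz',im=im,d=d,**p)
  cv2.imwrite(f'pics/{n}9.png',(im if n=='wrist' else cv2.resize(im[160:300,220:420],None,fx=4,fy=4,interpolation=2))[:,:,::-1])
```

```text
13.55 [ 0.63561419 -0.12144106  0.24424817] [ 0.90431898 -1.72791221 -8.66620603] [-0.54279935  0.24137312  0.0057073 ] 0.023145061805331366
```

View pics/wrist9.png

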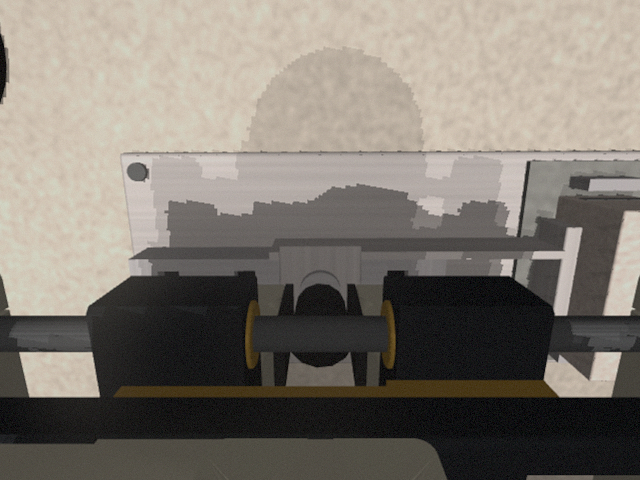

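View pics/side9.png

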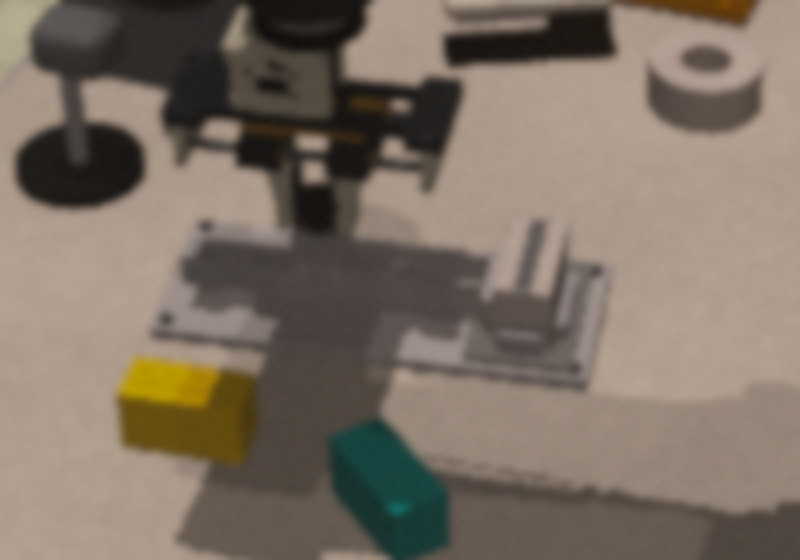

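The section travelled with the knob by 40.2 mm, and the pusher plate now stands just in front of the carton at about (570,250). I'll lower the pin.

>>> {"op": "arm_command", "data": {"targets": [[[0, 0, 0], [0, 0, -3], 0.9], [[0, 0, 0], [0, 0, -3], 0.9], [[0, 0, 0], [0, 0, -3], 0.9], [[0, 0, 0], [0, 0, 0], 0.9], [[0, 0, 0], [0, 0, 0], 0.9]]}}

```text
t: 14.15
eef_pos: [0.6359, -0.1214, 0.2355]
ee_rot: [3.141, -0.0, -1.397]
force: [-1.4, -0.7, -6.7]
width: 0.0231
```

The force is still −6.7 N (spring) at 2 mm lift, so the pin is inside the hole. I'll lower it fully home.

>>> {"op": "arm_command", "data": {"targets": [[[0, 0, 0], [0, 0, -1.5], 0.9], [[0, 0, 0], [0, 0, -1], 0.9], [[0, 0, 0], [0, 0, 0], 0.9], [[0, 0, 0], [0, 0, 0], 0.9], [[0, 0, 0], [0, 0, 0], 0.9]]}}

```text
t: 14.65
eef_pos: [0.6363, -0.1213, 0.2335]
ee_rot: [-3.14, -0.0, -1.397]
force: [-0.8, -0.2, -1.6]
width: 0.0232
```

Run:
```python
from station import *
from h import *
s=get_state(); print(s['t'],s['eef_pos'],s['qd'],s['force'],s['moment'],s['width'])
for n in ('wrist','side','top'):
  p=camera_params(n); im,d=grab_frame(n); np.savez(f'pics/{n}10.npz',im=im,d=d,**p)
  cv2.imwrite(f'pics/{n}10.png',(im if n=='wrist' else cv2.resize(im[210:310,310:420],None,fx=5,fy=5,interpolation=2) if n=='top' else cv2.resize(im[160:300,220:420],None,fx=4,fy=4,interpolation=2))[:,:,::-1])
  if n=='top':
    P=cloud(p,d); m=(P[...,2]>.053)&(P[...,2]<.070)&(np.hypot(P[...,0]-.489,P[...,1]+.148)<.06)
    n_,l,st,ce=cv2.connectedComponentsWithStats(m.astype(np.uint8)); k=1+np.argmax(st[1:,4])
    W=plane(p,np.argwhere(l==k)[:,::-1],.062); print('carton',st[k],np.median(P[l==k][:,2]),cv2.minAreaRect((W[:,:2]*1000).astype(np.float32)))
```

```text
14.65 [ 0.63625779 -0.12132024  0.23347606] [ 1.80969108e-03 -2.01822880e-03 -2.35776366e-03 -7.95384431e-05
 -8.85643694e-05 -1.01382999e-03] [-0.75280786 -0.16049967 -1.63566931] [-0.14730783  0.28772552 -0.0068079 ] 0.023230331597274032
carton [349 260  42  26 716] 0.06161613663623289 ((488.8699951171875, -146.57225036621094), (40.06816101074219, 84.24575805664062), 9.816117286682129)
```

View pics/wrist10.png

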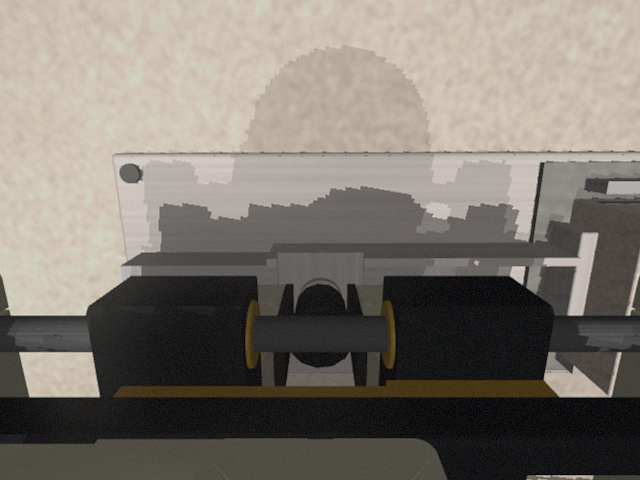

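View pics/top10.png

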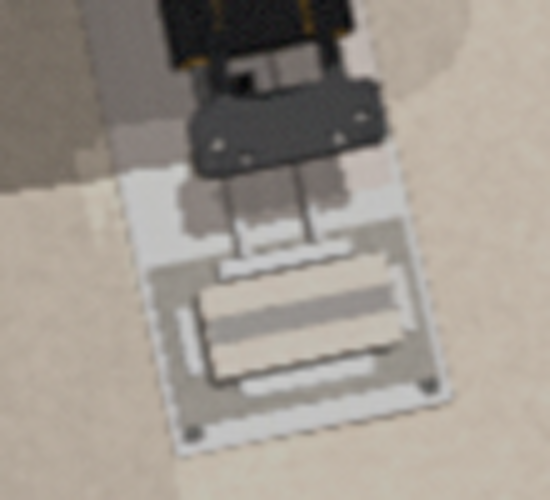

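The carton's pose has not changed, and the pusher is just in front of it. The wrist force fell from −6.7 to −1.6 N at the original home height, so the pin is seating. I'll press down slightly more to be sure.

>>> {"op": "arm_command", "data": {"targets": [[[0, 0, 0], [0, 0, -0.7], 0.9], [[0, 0, 0], [0, 0, 0], 0.9], [[0, 0, 0], [0, 0, 0], 0.9], [[0, 0, 0], [0, 0, 0], 0.9], [[0, 0, 0], [0, 0, 0], 0.9], [[0, 0, 0], [0, 0, 0], 0.9]]}}

```text
t: 15.4
eef_pos: [0.6365, -0.1213, 0.2334]
ee_rot: [-3.14, -0.001, -1.396]
force: [-1.1, 1.0, 5.8]
width: 0.0233
```

Run:
```python
from station import *
from h import *
s=get_state(); print(s['t'],s['eef_pos'],s['qd'],s['force'],s['moment'],s['width'])
```

```text
15.4 [ 0.63645081 -0.12129925  0.23337544] [-0.0011265  -0.00070745 -0.00178296 -0.00104768 -0.00065752 -0.00136329] [-1.06177666  1.01904455  5.81414608] [ 0.15656916  0.57056126 -0.07824298] 0.023314201629788756
```

The knob is now hard against its stop at z = 0.2334, the original home height, with +5.8 N up. TCP travel is 39.5 mm and the grip is closed on the knob. Handing in.

Run:
```python
from station import *
print(job_done()); s=get_state(); print(s['t'],s['eef_pos'],s['force'],s['width'])
```

```text
the job is handed in; nothing more can be done
None
the job is handed in; nothing more can be done
```

The carton is standing released on the stage plate. The section is one hole closer to it with the pin home, and the gripper still holds the knob. I handed the job in at about 15.4 s, and it reported no verdict.

**Carton:** On the last look its top was at 61.6 mm (62 expected). Its yaw was 9.8° against the jig's 10°, and its position had not changed when the section slid. It is within about 1.2 mm of the stage centre by the top camera, and about 2 mm in the worst case.

**Plunger and section:** I pulled the knob up about 11 mm, moved it 40 mm towards the carton and lowered it. The pin went into the hole without riding on the rail. At the end the knob was back at its original height with 5.8 N pressing up from below. The tool had travelled 39.5 mm, the opening was 23 mm and the squeeze was set to 40 N.

**Disagreement:** The top and wrist cameras differed by about 2 mm on where the jig sits along its x axis. I trusted the wrist camera, which saw the carton and the end stop in the same picture. I did not measure the other objects again at the end, but nothing moved through them.

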